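# Push the jars back and shut the organiser

### The job

The clear swab jar and the small cream jar have crept out over the front edge of the mint organiser, in the way of its tilt-out drawer. With the fingertips push each of the two jars back along the flat top until it stands against the back rail, and push the tilt-out drawer fully shut. Slide the jars without lifting or tipping them, and leave the toothbrush stand, the comb and everything on the worktop where they are.

Things in the scene. Friction and masses are not known exactly. Their poses are not given: they have to be found in the camera images.
- organiser: Mint plastic organiser, hung on the tiled ledge behind it, 150 mm deep (x), 440 mm wide (y). Origin: centre of its underside, 30 mm above the worktop; x points away from the robot to the ledge, z up. Its flat top is 125 mm above the origin, from x = -75 (front edge) to +70 mm (back rail). Its two end walls, 5 mm thick, rise 14 mm above the top. It cannot move.
- rail_face (a point): Point at mid width at the foot of the back rail's front face (organiser x = +70 mm), at the level of the flat top. The straight rail runs the whole width, rises 25 mm above the top and is the stop for the jars.
- front_edge (a point): Middle of the front edge of the flat top (organiser x = -75 mm), at the level of the top. The edge is open, without a lip, while the drawer is tilted out; the jars stand partly over it at the start.
- drawer_lip (a point): Middle of the lip, the upper outer edge of the drawer's front panel (panel 436 mm wide, 4 mm thick, 131 mm from hinge to lip). The panel faces the robot; shut, it is upright, covers the organiser's front and its lip stands 12 mm above the flat top.
- drawer (a joint): Tilt-out drawer holding a steel tweezer, hinged along the bottom of the organiser's front, 6 mm above its underside. Radians: 0 = shut against its stop, growing as its top leans out to the robot (starts 0.5 to 0.75). Stiff by friction: it stays where left; 1 to 2 N at the lip moves it. At 0.5 or more the lip lies below the level of the flat top.
- cream_jar: Closed round cream jar, cream-coloured with metal lid, 62 mm diameter, 46 mm high, about 0.18 kg, standing on the organiser's flat top. Origin at the centre of its underside.
- swab_jar: Closed round clear jar of cotton swabs with white lid, 72 mm diameter, 80 mm high, about 0.13 kg, standing on the organiser's flat top. Origin at the centre of its underside.
- brush_stand: White ceramic toothbrush stand with three toothbrushes, 76 mm diameter, 182 mm high with the brushes, standing near the left (+y) end of the flat top. Origin at the centre of its underside. To be left alone.
- comb: Grey plastic comb 125 x 30 x 5 mm lying flat on the top, its length (x) pointing from front to back, between the stand and the jars. Origin at the centre of its underside. To be left alone.
- tumbler: Clear plastic tumbler, 72 mm diameter, 95 mm high, on the worktop on the left. Origin at the centre of its underside. To be left alone.
- soap_dish: White soap dish with a bar of soap, 90 x 130 x 28 mm, on the worktop on the right. Origin at the centre of its underside. To be left alone.
- soap_pump: White pump bottle, 60 mm diameter, 154 mm high, on the worktop on the right. Origin at the centre of its underside. To be left alone.
- nail_brush: Wooden nail brush 40 x 90 x 32 mm on the worktop on the left. Origin at the centre of its underside. To be left alone.
- foam_can: Metal spray can, 52 mm diameter, 150 mm high, on the worktop on the left. Origin at the centre of its underside. To be left alone.
Not all that is in view belongs to the job. Leave any black, purple or turquoise look-alike of the swab_jar alone.

How it is judged:
At the end, for the whole second after the job is handed in: Both jars stand upright and at rest on the organiser's flat top, each touching the back rail or within 6 mm of it; the drawer is shut to within 0.04 rad (about 5 mm at the lip); toothbrush stand and comb are within 20 mm of where they were (x of cream_jar in the frame of organiser between 0.033 and 0.045 m and x of swab_jar in the frame of organiser between 0.028 and 0.04 m and z of cream_jar in the frame of organiser between 0.12 and 0.13 m and z of swab_jar in the frame of organiser between 0.12 and 0.13 m and angle between each of cream_jar, swab_jar's own z axis and vertical below 0.08 rad and linear speed of each of cream_jar, swab_jar below 0.02 m/s and value of joint drawer below 0.04 rad and distance of each of brush_stand, comb from where it was at the start of the episode below 0.02 m).
It fails at once if a jar is lifted off the flat top (more than 8 mm) or falls from it (z of any of cream_jar, swab_jar in the frame of organiser above 0.133 m or z of any of cream_jar, swab_jar in the frame of organiser below 0.11 m).
It fails at once if a jar is tipped by more than 0.3 rad (angle between any of cream_jar, swab_jar's own z axis and vertical above 0.3 rad).
It fails at once if the toothbrush stand or the comb is moved by more than 20 mm, or the stand is tipped (distance of any of brush_stand, comb from where it was at the start of the episode above 0.02 m or angle between brush_stand's own z axis and vertical above 0.3 rad).
It fails at once if something on the worktop is moved by more than 20 mm (distance of any of tumbler, soap_dish, soap_pump, nail_brush, foam_can from where it was at the start of the episode above 0.02 m).
It also fails if it takes over 58 s, if anything falls off the work surface, if the arm or the gripper's body presses on something with over 40 N, if the wrist force passes 120 N, or if a joint passes its speed limit or range.

### The arm

A 6-joint arm with a two-finger parallel gripper is mounted at the origin on the work surface. World frame = base frame: x ahead of the robot, y to its left, z up, the work surface at z = 0. Lengths are in m, angles in rad, forces in N, time in s.
With the tool pointing down it reaches from about 0.2 to 0.875 m from the base axis. Payload 3.4 kg.
Tool frame: the origin (TCP) lies midway between the tips of the shut fingers; the grasp point (between the pads) lies bot.hold_point_z behind it (bot.hold_point_z is the distance from the TCP to the grasp point, in m); y points along the fingers, x is the direction in which the jaws open and shut, and the axes are right-handed (so a half turn about y gives the same grasp; the last joint's range is limited). The gripper opens to 94 mm and grips with 3 to 60 N. Pads are 16 mm wide; open, the fingers measure 119 mm over their backs; the gripper's body (75 mm by 177 mm) begins 78 mm behind the grasp point.
Start: joints at [-1.319, 0.276, 1.505, -0, 1.361, -0.121], TCP at [0.209, -0.536, 0.205] pointing down, gripper open.
Joint ranges: [-2.89, 2.89], [-0.75, 2.08], [0.22, 2.7], [-1.18, 4.32], [0.11, 2.71], [-2.7, 2.7]. Speed limits (rad/s): [2.57, 2.57, 3.14, 3.14, 3.14, 3.14].

### API

Orientations are given as [roll, pitch, yaw] about the fixed x, y, z axes, in that order (R = Rz(yaw) Ry(pitch) Rx(roll)).
In Python, from rig import bot, get_image, ticket gives the robot as it stands.
- The arm moves only by the shell command python3 -m crank 'ROWS' [FORCE]. ROWS is a JSON object of lists of equal length, an entry for each row: "gripper": the opening, from -1 (shut) to 1 (fully open); "travel": the shift along the world's x, y, z in cm, a list of three; "turn": the turn, a rotation vector about the world's x, y, z in degrees, a list of three. In form: {"gripper": [gripper, ...], "travel": [[x, y, z], ...], "turn": [[ax, ay, az], ...]}. A call has 1 to 12 rows; each row is the pose to reach, as a shift and turn from the pose commanded when the call began; what a row does not reach only later rows make up. A row lasts 1/8 s, in which the tool goes at most 62.5 mm and 10.7 degrees, less where a joint would pass 70% of its speed; a pose out of reach is approached as far as the arm can. A call with a gripper value outside its range is refused whole. The fingers move at their own pace and stop on an object; FORCE is the grip in N (left out, the last holds). Time passes only in rows, so rows that repeat a pose let the fingers close. It gives the time, the measured TCP pose, the force and the opening at its end, in the units of the state.
- bot.get_state(): the state, without advancing time (a new reading comes with each control period).
- get_image(name): name is "scene" or "top" or "wrist"; returns a dict with "img" (480x640x3 uint8, red, green, blue), "camera_matrix" (3x3 intrinsics, pixels), "view" (4x4, takes a point from world to camera coordinates). Camera axes: x right, y down, z forward; pixel columns grow to the right and rows downward; lengths in m; the calibration is good to about 2 mm. A picture is of the moment at which its call begins. There is no depth.
- ticket.sign_off(): hands the job in, once; it reports no verdict.
The state is a dict: "time": time; "q": joint angles; "qd": joint speeds; "tau": joint torques, N m; "tcp_pos": TCP position; "ee_rot": TCP orientation; "force": force on the tool from outside, world axes, zero at the start; "moment": the same for the moment, N m; "gripper_width": opening from 0.0 (shut) to 1.0 (fully open).
Only numpy, scipy, OpenCV 4.12 (cv2) and the standard library are available. Lean on these libraries where they do the work, as an engineer would, in place of code of your own. Each camera call takes 0.05 s, during which the arm holds its last target. There are 200 camera calls.

## Working session

There is one attempt and no reset: what is moved stays moved. The work goes in short steps, Python scripts to look and compute and a shell command to move; the robot and the scene stay as the last step left them, time stands still between calls to the robot, and variables do not carry over. Pictures are saved under pics/ and viewed, about 8 in all and at most 12, crops included, and the job is handed in when it is done.

```bash
mkdir -p pics; ls; cat > h.py <<'E'
import numpy as np, cv2
from rig import bot, get_image, ticket
def snap(n,tag):
    d=get_image(n); cv2.imwrite(f'pics/{tag}.png',cv2.cvtColor(d['img'],cv2.COLOR_RGB2BGR)); np.savez(f'pics/{tag}.npz',**d); return d
def load(tag): return dict(np.load(f'pics/{tag}.npz'))
def ray(d,u,v):
    V=d['view'];R=V[:3,:3];c=-R.T@V[:3,3]
    return c,R.T@np.linalg.solve(d['camera_matrix'],[u,v,1.])
def onplane(d,u,v,z):
    c,r=ray(d,u,v); return c+r*(z-c[2])/r[2]
def proj(d,p):
    q=d['view']@np.r_[p,1]; w=d['camera_matrix']@q[:3]; return w[:2]/w[2]
E
python3 - <<'E'
from h import *
a=snap('scene','s0');b=snap('top','t0')
for d in(a,b): print(ray(d,320,240))
print(bot.get_state(),bot.hold_point_z)
E
```

```text
pics
(array([ 1.13268734, -0.76649965,  1.04947148]), array([-0.44214752,  0.58928033, -0.67621074]))
(array([0.37244545, 0.03788471, 1.48400496]), array([ 0.10522116, -0.00426212, -0.9944764 ]))
{'time': 0.1, 'q': array([-1.31901917e+00,  2.76502098e-01,  1.50598003e+00, -4.01478372e-06,
        1.36067713e+00, -1.20999493e-01]), 'qd': array([-1.31405175e-03,  1.59974885e-04, -3.84212571e-03,  6.26826543e-05,
       -2.16330603e-03, -1.24362954e-03]), 'tau': array([ 1.73553286e-03, -4.05454838e+01, -2.37780905e+01,  7.04193092e-02,
        3.00146034e-02, -5.68671680e-05]), 'tcp_pos': array([ 0.20928704, -0.53503161,  0.2047187 ]), 'ee_rot': array([-1.57061113e+00,  1.55562236e-03, -1.19801869e+00]), 'force': array([ 0.63582523,  0.53768654, -0.35905636]), 'moment': array([ 0.03575202, -0.01840347,  0.03313734]), 'gripper_width': 0.9991735918769088} 0.0188
```

View pics/s0.png

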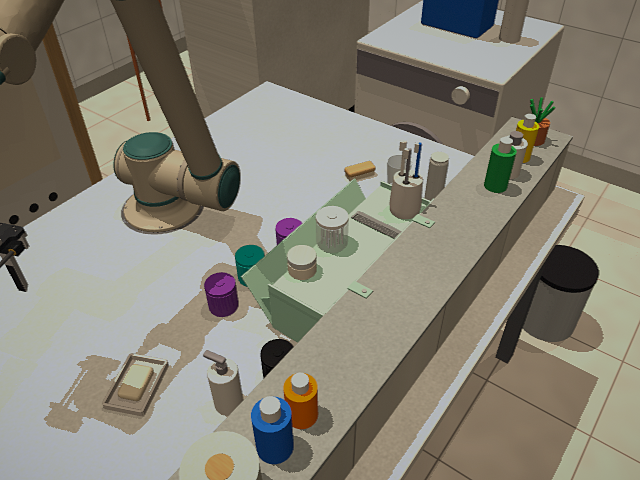

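View pics/t0.png

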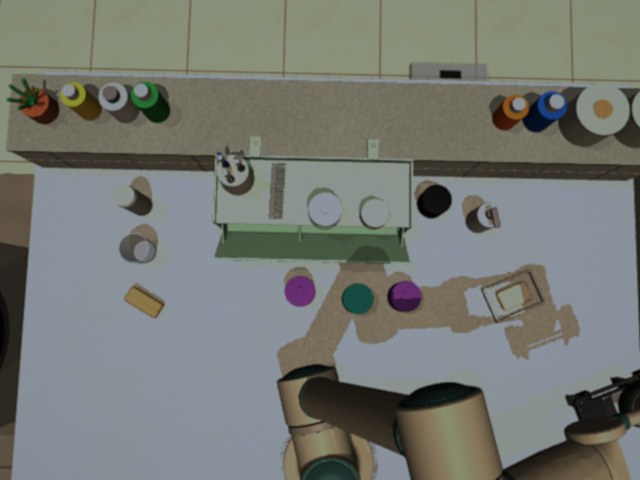

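```bash
python3 - <<'E'
from h import *
d=load('t0'); c=d['img'][140:320,200:460]
cv2.imwrite('pics/t0c.png',cv2.cvtColor(cv2.resize(c,None,fx=3,fy=3,interpolation=cv2.INTER_CUBIC),cv2.COLOR_RGB2BGR))
E
```

```text
(no output)
```

View pics/t0c.png

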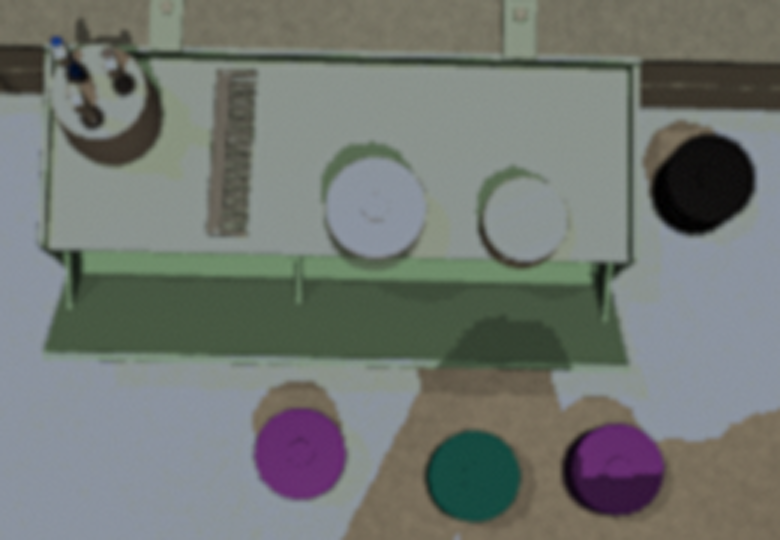

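The organiser spans crop columns 45–632. The white-lidded clear swab jar is at crop (375,207) and the cream jar at (525,220). The look-alikes are two purple jars (300,453) and (615,468), a turquoise one (473,476) and a black one (703,183). All four stand on the worktop, so they are not the target.

```bash
cat >> h.py <<'E'
E
python3 - <<'E'
from h import *
d=load('t0'); f=lambda u,v,z: onplane(d,200+u/3,140+v/3,z).round(4)
FL=f(45,248,.155);FR=f(632,263,.155);print('front',FL,FR)
BL=f(150,55,.18);BR=f(632,66,.18);print('rail top',BL,BR)
print('width',np.linalg.norm(FR-FL))
yaw=np.arctan2(-(FR-FL)[0],-(FR-FL)[1]);yaw=np.arctan2((FR-FL)[0],-(FR-FL)[1]);print('yaw',yaw)
# x axis unit
for n,a in dict(swab=(375,207,.235),cream=(525,220,.201),lipL=(45,352,.14),lipR=(628,367,.14),combR=(243,235,.16),combRb=(255,70,.16),p1=(300,453,.08),t=(473,476,.08),p2=(615,468,.08),black=(703,183,.08),pump=((487-200)*3,(215-140)*3,.15)).items(): print(n,f(*a))
E
```

```text
front [0.5465 0.2658 0.155 ] [ 0.5451 -0.1682  0.155 ]
rail top [0.6878 0.1903 0.18  ] [ 0.6876 -0.1636  0.18  ]
width 0.43400225805864184
yaw -0.003225795262621089
swab [0.57   0.0235 0.235 ]
cream [ 0.5684 -0.0843  0.201 ]
lipL [0.4706 0.2651 0.14  ]
lipR [ 0.4691 -0.1679  0.14  ]
combR [0.5588 0.1195 0.16  ]
combRb [0.683  0.1141 0.16  ]
p1 [0.4014 0.0755 0.08  ]
t [ 0.3867 -0.0581  0.08  ]
p2 [ 0.3952 -0.1675  0.08  ]
black [ 0.6193 -0.2352  0.08  ]
pump [ 0.578  -0.3391  0.15  ]
```

```bash
python3 -m crank '{"gripper":[-0.36,-0.36,-0.36,-0.36,-0.36,-0.36,-0.36,-0.36,-0.36,-0.36,-0.36,-0.36],"travel":[[0,0,6],[0,0,10],[26,56,10],[26,56,10],[26,56,10],[26,56,10],[26,56,10],[26,56,10],[26,56,10],[26,56,10],[26,56,10],[26,56,10]],"turn":[[0,0,0],[0,0,0],[0,0,-21.4],[0,0,-21.4],[0,0,-21.4],[0,0,-21.4],[0,0,-21.4],[0,0,-21.4],[0,0,-21.4],[0,0,-21.4],[0,0,-21.4],[0,0,-21.4]]}'
python3 - <<'E'
from h import *
snap('wrist','w1')
E
```

```text
time: 1.6
tcp_pos: [0.4698, 0.0267, 0.3053]
ee_rot: [-1.571, -0.0, -1.57]
force: [0.1, 0.0, -0.6]
gripper_width: 0.32
```

View pics/w1.png

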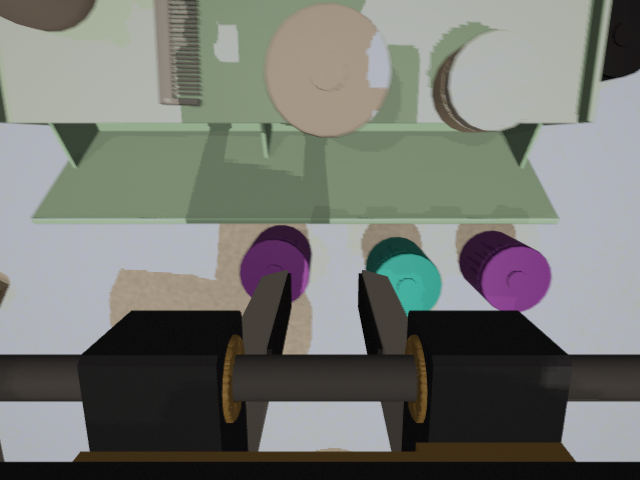

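The wrist view shows the swab lid at (328,70), the cream lid at (500,80), the front edge at row 123 and the lip at row 218. The fingers are in front of the swab jar.

```bash
python3 - <<'E'
from h import *
d=load('w1')
for a in [(328,70,.235),(500,80,.201),(100,123,.155),(500,123,.155),(35,220,.143),(555,220,.143),(195,103,.16)]: print(a,onplane(d,*a).round(4))
E
```

```text
(328, 70, 0.235) [0.5741 0.0238 0.235 ]
(500, 80, 0.201) [ 0.5733 -0.086   0.201 ]
(100, 123, 0.155) [0.5484 0.1956 0.155 ]
(500, 123, 0.155) [ 0.5486 -0.1071  0.155 ]
(35, 220, 0.143) [0.4715 0.2649 0.143 ]
(555, 220, 0.143) [ 0.4718 -0.1648  0.143 ]
(195, 103, 0.16) [0.5625 0.1212 0.16  ]
```

```bash
python3 -m crank '{"gripper":[-0.36,-0.36,-0.36,-0.36,-0.36,-0.36,-0.36,-0.36,-0.36,-0.36,-0.36],"travel":[[0,-0.3,-6],[0,-0.3,-12.7],[2,-0.3,-12.7],[4,-0.3,-12.7],[5,-0.3,-12.7],[6,-0.3,-12.7],[7,-0.3,-12.7],[8,-0.3,-12.7],[9,-0.3,-12.7],[10,-0.3,-12.7],[10,-0.3,-12.7]],"turn":[[0,0,0],[0,0,0],[0,0,0],[0,0,0],[0,0,0],[0,0,0],[0,0,0],[0,0,0],[0,0,0],[0,0,0],[0,0,0]]}'
python3 - <<'E'
from h import *
snap('wrist','w2')
E
```

```text
time: 3.02
tcp_pos: [0.5706, 0.0214, 0.1783]
ee_rot: [-1.57, -0.0, -1.571]
force: [-0.4, -0.7, 0.3]
gripper_width: 0.32
```

View pics/w2.png

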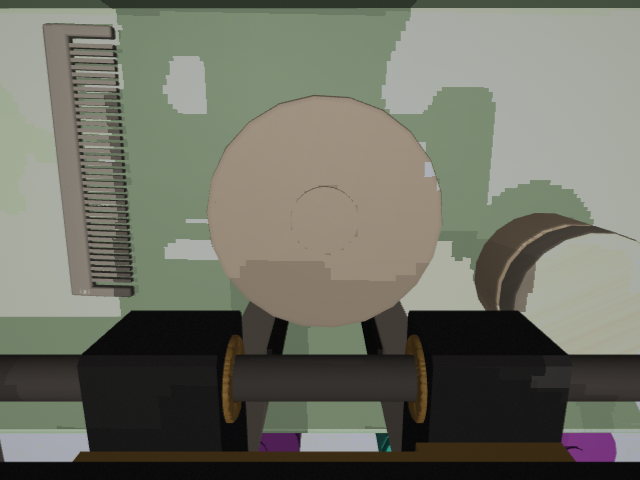

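The jar is centred at (325,210), upright and moving straight between the two fingertips. I'll keep pushing.

```bash
python3 -m crank '{"gripper":[-0.36,-0.36,-0.36,-0.36,-0.36,-0.36,-0.36],"travel":[[1,0,0],[2,0,0],[3,0,0],[3.5,0,0],[3.8,0,0],[4.1,0,0],[4.1,0,0]],"turn":[[0,0,0],[0,0,0],[0,0,0],[0,0,0],[0,0,0],[0,0,0],[0,0,0]]}'
python3 - <<'E'
from h import *
d=load('w2');print(onplane(d,325,211,.235))
d=snap('wrist','w3')
for z in(.18,): 
  for v in range(0,30,1): print(v,d['img'][v,[200,450]].tolist(),onplane(d,320,v,.155)[0].round(3),end=';')
E
python3 -m crank '{"gripper":[-0.36,-0.36,-0.36],"travel":[[0.2,0,0],[0.4,0,0],[0.4,0,0]],"turn":[[0,0,0],[0,0,0],[0,0,0]]}'
```

```text
time: 3.95
tcp_pos: [0.6107, 0.0214, 0.1785]
ee_rot: [-1.57, -0.0, -1.572]
force: [0.6, -0.0, -0.1]
gripper_width: 0.317
[0.61642664 0.0202277  0.235     ]
0 [[97, 93, 82], [149, 143, 128]] 0.737;1 [[98, 93, 83], [149, 143, 128]] 0.736;2 [[98, 93, 82], [149, 143, 129]] 0.736;3 [[97, 93, 82], [148, 143, 127]] 0.736;4 [[97, 93, 82], [147, 142, 127]] 0.735;5 [[96, 92, 81], [148, 143, 128]] 0.735;6 [[96, 93, 82], [147, 142, 127]] 0.734;7 [[96, 93, 82], [147, 142, 127]] 0.734;8 [[96, 93, 82], [146, 141, 127]] 0.734;9 [[97, 93, 82], [146, 141, 127]] 0.733;10 [[97, 93, 83], [146, 141, 127]] 0.733;11 [[98, 93, 83], [147, 141, 127]] 0.732;12 [[98, 94, 84], [148, 143, 128]] 0.732;13 [[97, 94, 83], [148, 143, 128]] 0.732;14 [[99, 95, 84], [148, 143, 128]] 0.731;15 [[99, 95, 85], [149, 144, 129]] 0.731;16 [[99, 95, 84], [150, 144, 130]] 0.73;17 [[99, 95, 84], [151, 146, 131]] 0.73;18 [[99, 95, 84], [152, 147, 132]] 0.73;19 [[99, 95, 85], [154, 147, 133]] 0.729;20 [[98, 94, 84], [156, 149, 134]] 0.729;21 [[98, 94, 84], [156, 150, 135]] 0.728;22 [[98, 93, 83], [156, 150, 135]] 0.728;23 [[99, 94, 84], [156, 151, 135]] 0.728;24 [[98, 94, 84], [157, 151, 136]] 0.727;25 [[97, 93, 82], [157, 152, 136]] 0.727;26 [[97, 93, 83], [157, 151, 136]] 0.726;27 [[97, 93, 82], [155, 150, 134]] 0.726;28 [[96, 93, 82], [154, 148, 133]] 0.726;29 [[96, 92, 82], [153, 147, 133]] 0.725;time: 4.38
tcp_pos: [0.6146, 0.0215, 0.1785]
ee_rot: [-1.571, -0.0, -1.572]
force: [-0.1, -0.0, 0.7]
gripper_width: 0.326
```

```bash
for i in 1 2; do python3 -m crank '{"gripper":[-0.36,-0.36],"travel":[[0.15,0,0],[0.15,0,0]],"turn":[[0,0,0],[0,0,0]]}'; done
python3 - <<'E'
from h import *
snap('wrist','w4')
E
```

```text
time: 4.62
tcp_pos: [0.6154, 0.0214, 0.1785]
ee_rot: [-1.572, -0.0, -1.571]
force: [-2.7, 0.2, 2.0]
gripper_width: 0.318
time: 4.88
tcp_pos: [0.6154, 0.0215, 0.1786]
ee_rot: [-1.575, -0.0, -1.571]
force: [-5.3, 0.0, 3.5]
gripper_width: 0.321
```

View pics/w4.png

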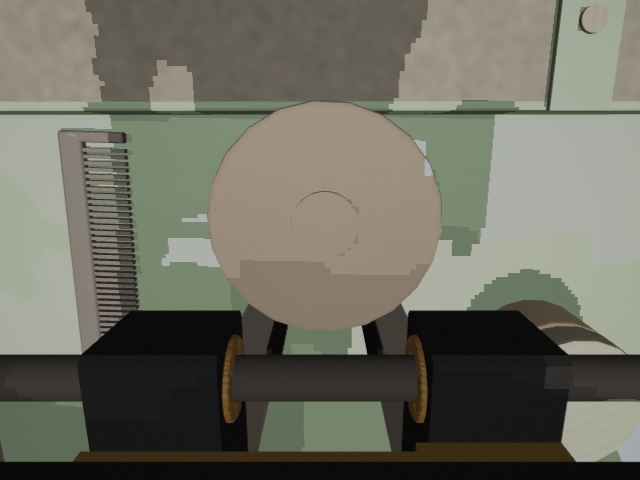

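The swab jar (325,215) is against the rail: the TCP stopped at 0.6154 and the reaction force rose to 5 N. Next I back off and do the cream jar the same way.

```bash
python3 -m crank '{"gripper":[-0.36,-0.36,-0.36,-0.36,-0.36,-0.36,-0.36,-0.36,-0.36,-0.36,-0.36,-0.36],"travel":[[-1,0,0],[-6,0,0],[-12,0,0],[-13.5,0,0],[-13.5,-5.5,0],[-13.5,-10.7,0],[-13.5,-10.7,-0.6],[-10,-10.7,-0.6],[-9,-10.7,-0.6],[-8,-10.7,-0.6],[-7,-10.7,-0.6],[-7,-10.7,-0.6]],"turn":[[0,0,0],[0,0,0],[0,0,0],[0,0,0],[0,0,0],[0,0,0],[0,0,0],[0,0,0],[0,0,0],[0,0,0],[0,0,0],[0,0,0]]}'
python3 - <<'E'
from h import *
snap('wrist','w5')
E
```

```text
time: 6.42
tcp_pos: [0.548, -0.0852, 0.1724]
ee_rot: [-1.57, -0.0, -1.571]
force: [-0.1, -0.7, 0.5]
gripper_width: 0.323
```

View pics/w5.png

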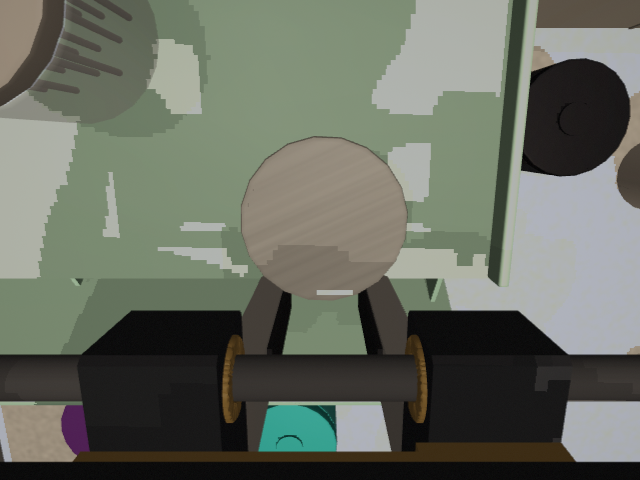

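The cream jar (324,218) is centred and upright between the fingertips.

```bash
python3 -m crank '{"gripper":[-0.36,-0.36,-0.36,-0.36,-0.36,-0.36,-0.36,-0.36,-0.36,-0.36,-0.36,-0.36],"travel":[[1,0,0],[2,0,0],[3,0,0],[4,0,0],[5,0,0],[6,0,0],[6.6,0,0],[7,0,0],[7.3,0,0],[7.6,0,0],[7.8,0,0],[7.8,0,0]],"turn":[[0,0,0],[0,0,0],[0,0,0],[0,0,0],[0,0,0],[0,0,0],[0,0,0],[0,0,0],[0,0,0],[0,0,0],[0,0,0],[0,0,0]]}'
for i in 1 2; do python3 -m crank '{"gripper":[-0.36,-0.36],"travel":[[0.15,0,0],[0.15,0,0]],"turn":[[0,0,0],[0,0,0]]}'; done
```

```text
time: 7.98
tcp_pos: [0.6257, -0.0856, 0.1725]
ee_rot: [-1.57, -0.0, -1.572]
force: [-1.2, -0.5, 0.5]
gripper_width: 0.321
time: 8.22
tcp_pos: [0.6263, -0.0855, 0.1725]
ee_rot: [-1.572, -0.0, -1.571]
force: [-3.2, 0.3, 1.5]
gripper_width: 0.32
time: 8.48
tcp_pos: [0.6264, -0.0855, 0.1724]
ee_rot: [-1.575, -0.0, -1.571]
force: [-5.9, 0.6, 3.6]
gripper_width: 0.323
```

```bash
python3 -m crank '{"gripper":[-0.36,-0.36,-0.36,-0.36,-0.36,-0.36,-0.36,-0.36,-0.36,-0.36,-0.36,-0.36],"travel":[[-1,0,0],[-6,0,0],[-12,0,0],[-18,0,0],[-18.9,5,0],[-18.9,10,0],[-18.9,12.5,-4.2],[-18.9,12.5,-4.2],[-17,12.5,-4.2],[-16,12.5,-4.2],[-15,12.5,-4.2],[-14,12.5,-4.2]],"turn":[[0,0,0],[0,0,0],[0,0,0],[0,0,0],[0,0,0],[0,0,0],[0,0,0],[0,0,0],[0,0,0],[0,0,0],[0,0,0],[0,0,0]]}'
python3 -m crank '{"gripper":[-0.36,-0.36,-0.36,-0.36,-0.36,-0.36],"travel":[[1,0,0],[2,0,0],[3,0,0],[3.7,0,0],[4.2,0,0],[4.2,0,0]],"turn":[[0,0,0],[0,0,0],[0,0,0],[0,0,0],[0,0,0],[0,0,0]]}'
```

```text
time: 9.98
tcp_pos: [0.4897, 0.0389, 0.1308]
ee_rot: [-1.57, -0.0, -1.572]
force: [-1.4, -0.1, 1.2]
gripper_width: 0.323
time: 10.72
tcp_pos: [0.5309, 0.0395, 0.1304]
ee_rot: [-1.571, -0.0, -1.571]
force: [1.0, 0.4, -0.1]
gripper_width: 0.321
```

```bash
for i in 1 2 3 4; do python3 -m crank '{"gripper":[-0.36,-0.36],"travel":[[0.25,0,0],[0.25,0,0]],"turn":[[0,0,0],[0,0,0]]}' | egrep 'tcp|force'; done
```

```text
tcp_pos: [0.5322, 0.0395, 0.1304]
force: [-1.1, -0.6, 1.2]
tcp_pos: [0.5321, 0.0395, 0.1303]
force: [-8.7, -0.1, 4.6]
tcp_pos: [0.532, 0.0395, 0.1304]
force: [-12.1, -0.8, 7.9]
tcp_pos: [0.5319, 0.0395, 0.1303]
force: [-16.8, -1.7, 12.3]
```

The drawer has reached a hard stop. I'll back off and check.

```bash
python3 -m crank '{"gripper":[-0.36,-0.36,-0.36,-0.36,-0.36,-0.36,-0.36,-0.36],"travel":[[-1,0,0],[-6,0,0],[-12,0,4],[-18,0,10],[-18,0,16],[-18,0,16],[-18,0,16],[-18,0,16]],"turn":[[0,0,0],[0,0,0],[0,0,0],[0,0,0],[0,0,0],[0,0,0],[0,0,0],[0,0,0]]}'
python3 - <<'E'
from h import *
a=snap('top','t9')['img'][140:320,200:460]; b=snap('scene','s9')['img'][150:350,200:460]
im=np.vstack([cv2.resize(x,(650,h),interpolation=cv2.INTER_CUBIC) for x,h in((a[:100],250),(b[:140],350))])
cv2.imwrite('pics/f.png',cv2.cvtColor(im,cv2.COLOR_RGB2BGR))
E
```

```text
time: 12.72
tcp_pos: [0.3603, 0.0395, 0.2894]
ee_rot: [-1.572, 0.0, -1.572]
force: [0.2, 0.3, -0.2]
gripper_width: 0.32
```

View pics/f.png

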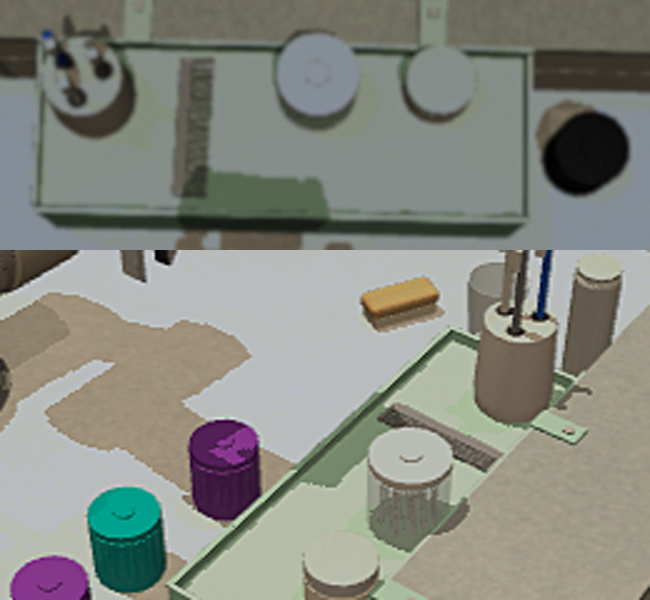

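Both jars stand upright at the rail, with the swab lid at (318,75) and the cream lid at (440,82) in the enlarged top view. The drawer is flush, and the stand and comb look unmoved. I'll run a quick numeric check, then hand in.

```bash
python3 - <<'E'
from h import *
d=load('t9');f=lambda u,v,z:onplane(d,200+u/2.5,140+v/2.5,z).round(4)
for a in [(318,75,.235),(440,82,.201),(300,215,.167),(100,44,.18),(520,52,.18)]: print(f(*a))
ticket.sign_off()
E
```

```text
[0.6531 0.0206 0.235 ]
[ 0.657  -0.0855  0.201 ]
[0.5427 0.0329 0.167 ]
[0.6889 0.2124 0.18  ]
[ 0.6902 -0.1577  0.18  ]
the job is handed in; nothing more can be done
```

I pushed the swab jar and then the cream jar back to the rail with the fingertips part-open on either side of each jar. I then pushed the drawer shut at its lip and handed the job in at about 13 s; no verdict was reported.

- **Jars:** each push ended in a firm stop with 5 to 6 N of reaction. In the last top view, measured to about 2–3 mm, both jars stand upright. The swab jar's centre is about 36–37 mm from the rail face (its radius is 36 mm) and the cream jar's about 32–33 mm (radius 31 mm).
- **Drawer:** it hit a hard stop at about 17 N. The lip measures x = 0.543 m against a front edge of about 0.546 m, which matches an upright 4 mm panel. I did not measure the drawer angle itself.
- **Other objects:** the toothbrush stand, the comb and the look-alike jars in view show no visible movement, but I did not measure them. The soap dish and pump were outside the final crops.

No check failed. The rail position differed by about 2–3 mm between the top view (0.688–0.690 m) and the position worked out from contact (0.692 m).

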